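Ready the frame joiner for a new strip of wedges

ROBOT

A 6-joint arm with a two-finger parallel gripper is mounted at the origin on the work surface. World frame = base frame: x ahead of the robot, y to its left, z up, the work surface at z = 0. Lengths are in m, angles in rad, forces in N, time in s.
With the tool pointing down it reaches from about 0.35 to 0.975 m from the base axis. Payload 4.9 kg.
Tool frame: the origin (TCP) lies midway between the tips of the shut fingers; the grasp point (between the pads) lies 19 mm behind it; z points along the fingers, y is the direction in which the jaws open and shut (so a half turn about z gives the same grasp; the last joint's range is limited). The gripper opens to 85 mm and grips with 20 to 120 N. Pads are 22 mm wide; open, the fingers measure 114 mm over their backs; the gripper's body (76 mm by 85 mm) begins 54 mm behind the grasp point. The pads swing forward as they close: fully open they stand 13 mm farther back than shut.
Start: joints at [1.173, 0.053, 1.613, -0, 1.476, -0.119], TCP at [0.172, 0.601, 0.231] pointing down, gripper open.
Joint ranges: [-3.01, 3.01], [-1.01, 2.22], [0.06, 2.58], [-1.02, 4.17], [0.09, 2.62], [-3.14, 3.14]. Speed limits (rad/s): [2.57, 2.57, 3.14, 3.14, 3.14, 3.14].

INTERFACE

Orientations are given as a rotation vector (axis times angle).
In Python, from station import ctrl gives the robot as it stands.
- The arm moves only by the shell command python3 -m jog 'ROWS' [FORCE]. ROWS is JSON, one flat list of numbers, 7 for each row, row after row: the opening, from 0 (shut) to 1 (fully open), then the shift along the tool's x, y, z in m, then the turn, a rotation vector about the tool's x, y, z in degrees. A call has 1 to 10 rows; each row shifts and turns the commanded pose from where the row before left it, along the tool's axes as they then stand; what a row does not reach is not made up. A row lasts 1/8 s, in which the tool goes at most 62.5 mm and 10.7 degrees, less where a joint would pass 70% of its speed; a pose out of reach is approached as far as the arm can. A call with a gripper value outside its range is refused whole. The fingers move at their own pace and stop on an object; FORCE is the grip in N (left out, the last holds). Time passes only in rows, so rows that do not move let the fingers close. It gives the time, the measured TCP pose, the force and the opening at its end, in the units of the state.
- ctrl.get_obs(): the state, without advancing time (a new reading comes with each control period).
- ctrl.get_image(name): name is "scene" or "top"; returns a dict with "image" (384x512x3 uint8, blue, green, red), "camera_matrix" (3x3 intrinsics, pixels), "dist_coeffs" ([k1, k2, p1, p2, k3] as OpenCV has them; the pictures are not rectified), "rvec" (rotation vector, rad) and "tvec" (3), from world to camera coordinates, as OpenCV has them. Camera axes: x right, y down, z forward; pixel columns grow to the right and rows downward; lengths in m; the calibration is good to about 2 mm. A picture is of the moment at which its call begins. There is no depth.
- ctrl.finish_job(): hands the job in, once; it reports no verdict.
Trained networks look in a picture, given as the dict that the camera call returned (one of the last four; its "shot" number tells which), for a name from the list of things; names that differ only in an ending like _2 or _b are one class to them, and where a whole thing is asked for, a point or a joint stands for the part that bears it (a point fixed in the world has none). Each returns a list of dicts, best first, with "p" (0 to 1); they miss things now and then, are a little off and sometimes report something else, mostly with a low value. They report only what shows in the picture. A call takes as long as a camera call.
- ctrl.boxes_of(target, picture): "box" ([centre column, centre row, width, height] in pixels, round what is visible of it).
The state is a dict: "t": time; "q": joint angles; "dq": joint speeds; "effort": joint torques, N m; "tool_pos": TCP position; "tool_rot": TCP orientation; "contact_force": force on the tool from outside, world axes, zero at the start; "wrist_torque": the same for the moment, N m; "opening": finger opening in m.
Only numpy, scipy, OpenCV 4.12 (cv2) and the standard library are available. Lean on these libraries where they do the work, as an engineer would, in place of code of your own. Each camera call takes 0.05 s, during which the arm holds its last target. There are 200 camera calls.

TASK

Get the bench frame joiner ready for loading: push its hand lever right down to the bottom of its stroke to clear the driver and let it spring all the way back up. Then draw the magazine pusher out by its knob, against its spring, until its back edge is level with the black load line across the magazine rail, and finish while still holding it there, so that a workmate can drop in a strip of wedges. Leave the things lying around the machine where they are.

Things in the scene. Friction and masses are not known exactly. Their poses are not given: they have to be found in the camera images.
- joiner: bench frame joiner bolted to the bench: grey, foot 260 x 240 mm, steel table 100 mm high with a V of fences (top at 132 mm), column and head behind, up to 265 mm high. Origin on the bench under its middle. -x is its front: there an aluminium magazine rail, 38 mm wide, top 85 mm above the bench, stands out from x = -68 to -278 mm. y = left side, z up
- lever (a joint): the hand lever on the right (-y) side of the head: 0 = up at rest, 0.40 rad = bottom of its stroke (a firm stop); it turns about an axis parallel to the joiner's y. A spring pushes it up, with about 3 N at the ball at rest and 8 N at the bottom, and swings it back when let go
- lever_ball (a point): centre of the black ball, 34 mm across, on the lever's end, held by a 13 mm steel arm from behind. 280 mm above the bench at rest, 208 mm at the bottom of the stroke. It moves on an arc of 180 mm radius, seen from the side, about the lever pivot, and lies on the pivot's front (-x) side, 0.25 rad above the pivot's level at rest
- lever_pivot (a point): point on the lever's turning axis, at the right side of the head, 235 mm above the bench
- pusher: magazine pusher: steel block 36 mm long, 34 wide, 13 high, sliding on the rail's top, with a knob. Origin: middle of its back edge (away from the head), on the rail's top; x points to the head, so it draws out along -x. At rest fully in, back edge 85 mm short of the load line; its stop is 30 mm past the line. A spring pulls it in: about 4.5 N at rest, 9 N at the line
- pusher_knob (a point): grip point of the pusher's upright black knob, on its axis, 18 mm ahead (+x) of the pusher's back edge, 33.5 mm above the rail's top. Stem 17 mm across, from 15.5 to 40 mm above the rail's top, then a 22 mm head up to 48.5 mm; a 26 mm washer below the stem. Nothing stands within 80 mm of it on either side (y)
- load_mark (a point): the load line: a black line 3 mm wide straight across the magazine rail's top; this point is its middle. x points to the machine's head
- wedge_tray: bystander: grey plastic tray 110 x 75 x 28 mm with steel wedge strips; origin at the centre of its underside
- glue: bystander: white glue bottle with an orange cap, 60 mm across, 150 mm tall; origin at the centre of its underside
- brush: bystander: dusting brush, 220 mm long, orange handle, lying on the bench
- moulding: bystander: offcut of wooden picture moulding, 150 x 30 x 24 mm, lying on the bench; origin at the centre of its underside

How it is judged:
On the way, in this order (a step that is already met when the one before it is completed fails the run):
1. the hand lever is pressed down to the bottom of its stroke (over 0.37 of 0.40 rad) while the pusher is still fully in (value of joint lever above 0.37 rad and x of pusher in the frame of load_mark above 0.075 m), for 0.05 s.
2. the lever is back up (below 0.04 rad), the pusher still fully in (value of joint lever below 0.04 rad and x of pusher in the frame of load_mark above 0.075 m), for 0.1 s.
At the end, for the whole second after the job is handed in: the pusher's back edge is within 5 mm of the load line, still (under 10 mm/s) and held by the gripper's fingers (over 2 N of contact), and the lever is up (below 0.04 rad) (x of pusher in the frame of load_mark between -0.005 and 0.005 m and linear speed of pusher below 0.01 m/s and contact force between pusher and the fingers above 2 N and value of joint lever below 0.04 rad); the arm keeps its last pose, push and grip.
It fails at once if a bystander is moved by more than 20 mm (distance of any of wedge_tray, glue, brush, moulding from where it was at the start of the episode above 0.02 m).
It also fails if it takes over 48 s, if anything falls off the work surface, if the arm or the gripper's body presses on something with over 40 N, if the wrist force passes 120 N, or if a joint passes its speed limit or range.

## Working session

There is one attempt and no reset: what is moved stays moved. The work goes in short steps, Python scripts to look and compute and a shell command to move; the robot and the scene stay as the last step left them, time stands still between calls to the robot, and variables do not carry over. Pictures are saved under pics/ and viewed, about 8 in all and at most 12, crops included, and the job is handed in when it is done.

```bash
mkdir -p pics; ls; python3 - <<'E'
from station import ctrl
import cv2
o=ctrl.get_obs(); print({k:(v if isinstance(v,float) else [round(float(x),3) for x in v] if hasattr(v,'__len__') else v) for k,v in o.items()})
for n in("scene","top"):
    p=ctrl.get_image(n); cv2.imwrite(f"pics/{n}0.png",p["image"])
    print(n,p["camera_matrix"],p["dist_coeffs"],p["rvec"],p["tvec"])
    for t in("joiner","lever","lever_ball","lever_pivot","pusher","pusher_knob","load_mark","wedge_tray","glue","brush","moulding"):
        try: print(t,[(round(b["p"],2),[round(float(x),1) for x in b["box"]]) for b in ctrl.boxes_of(t,p)[:2]])
        except Exception as e: print(t,e)
E
```

```text
pics
{'t': 0.0, 'q': [1.173, 0.053, 1.614, 0.0, 1.476, -0.119], 'dq': [-0.002, -0.001, 0.001, 0.001, -0.001, 0.001], 'effort': [0.0, -39.368, -37.018, -0.0, 0.007, 0.0], 'tool_pos': [0.172, 0.6, 0.23], 'tool_rot': [-0.437, -3.111, 0.003], 'contact_force': [0.152, -0.039, -1.197], 'wrist_torque': [0.091, 0.032, 0.02], 'opening': 0.08547576110214603}
scene [[473.18281756   0.         256.36203045]
 [  0.         473.18281756 195.15468844]
 [  0.           0.           1.        ]] [-0.17050355  0.          0.          0.          0.        ] [ 2.07929952  1.58804535 -0.47613937] [-0.28071981 -0.35132492  1.58982463]
joiner [(0.69, [255.1, 237.2, 132.0, 156.3])]
lever [(0.83, [219.4, 204.2, 61.5, 93.5]), (0.29, [336.2, 207.9, 36.5, 41.6])]
lever_ball [(0.72, [217.6, 204.0, 65.9, 90.4])]
lever_pivot [(0.56, [253.9, 236.4, 129.2, 159.5])]
pusher [(0.52, [261.3, 198.2, 12.6, 11.5])]
pusher_knob [(0.72, [261.6, 200.4, 13.2, 13.5]), (0.44, [376.6, 212.6, 38.9, 66.0])]
load_mark [(0.8, [251.9, 236.6, 139.5, 159.6])]
wedge_tray [(0.85, [335.7, 206.7, 35.2, 42.5])]
glue [(0.88, [341.1, 252.8, 2
[... 320 characters left out ...]
.        ] [ 2.10539532 -2.13607632  0.21581288] [0.1163045  0.65140823 1.30688457]
joiner [(0.65, [265.0, 189.9, 84.7, 132.6])]
lever [(0.88, [295.4, 176.2, 30.5, 67.6])]
lever_ball [(0.96, [294.4, 176.1, 33.2, 72.7]), (0.21, [207.7, 162.9, 21.4, 23.8])]
lever_pivot [(0.84, [267.5, 189.1, 88.4, 131.7])]
pusher [(0.48, [254.6, 208.9, 11.5, 10.9])]
pusher_knob []
load_mark [(0.67, [264.4, 191.0, 86.0, 126.6]), (0.57, [208.7, 159.8, 20.5, 22.5])]
wedge_tray [(0.72, [195.1, 208.9, 26.4, 30.6])]
glue [(0.82, [208.2, 161.4, 18.9, 19.0]), (0.47, [195.6, 207.6, 24.2, 26.5])]
brush [(0.93, [163.3, 199.6, 13.6, 60.1])]
moulding [(0.82, [323.5, 221.9, 14.3, 42.4]), (0.62, [265.2, 188.7, 88.5, 128.6])]
```

```bash
python3 - <<'E'
import cv2
a=cv2.imread("pics/scene0.png");b=cv2.imread("pics/top0.png")
cv2.imwrite("pics/sc.png",cv2.resize(a[140:330,140:410],None,fx=2.9,fy=2.9,interpolation=cv2.INTER_CUBIC))
cv2.imwrite("pics/tc.png",cv2.resize(b[100:280,140:360],None,fx=3.3,fy=3.3,interpolation=cv2.INTER_CUBIC))
E
```

```text
(no output)
```

View pics/sc.png

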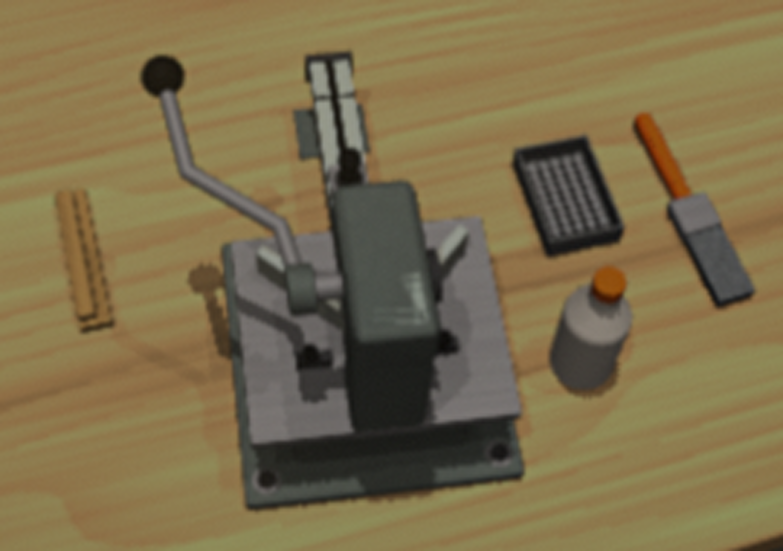

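View pics/tc.png

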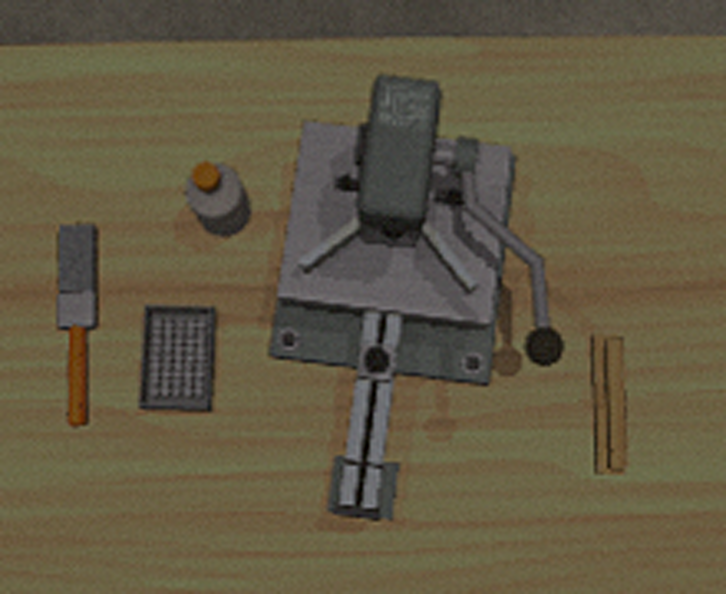

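The scene crop shows the ball at (196,166), the knob at (260,195) and the load line at (255.5,174). In the top picture the ball is at (305,205), the knob top at (254,208.5) and the line at (250,240). The machine's front faces the robot, and the lever is on its right.

```bash
cat > h.py <<'E'
import numpy as np, cv2
from scipy.optimize import least_squares
def ray(p,uv):
    R=cv2.Rodrigues(np.array(p["rvec"],float))[0]; t=np.array(p["tvec"],float).ravel()
    n=cv2.undistortPoints(np.array([[uv]],float),np.array(p["camera_matrix"]),np.array(p["dist_coeffs"])).ravel()
    return -R.T@t, R.T@np.array([n[0],n[1],1])
def atz(p,uv,z):
    c,d=ray(p,uv); return c+d*(z-c[2])/d[2]
def proj(p,X):
    return cv2.projectPoints(np.array(X,float).reshape(-1,3),np.array(p["rvec"],float),np.array(p["tvec"],float),np.array(p["camera_matrix"]),np.array(p["dist_coeffs"]))[0].reshape(-1,2)
E
python3 - <<'E'
from h import *
from station import ctrl
s=ctrl.get_image("scene");t=ctrl.get_image("top")
np.set_printoptions(precision=4,suppress=True)
for n,a,b,z in(("ball",(195.9,166.2),(304.8,204.8),.28),("knobtop",(260.3,194.5),(253.9,208.5),.1335),("line",(255.5,173.8),(250,240),.085)):
    A=atz(s,a,z);B=atz(t,b,z); print(n,A,B)
# pivot boss height .235: scene(301,288) top (465,153)
for n,a,b,z in(("pivot",(243.8,239.3),(280.9,146.4),.235),):print(n,atz(s,a,z),atz(t,b,z))
K=atz(t,(253.9,208.5),.1335);L=atz(t,(250,240),.085);d=(K-L)[:2];print(np.hypot(*d),np.degrees(np.arctan2(d[1],d[0])))
# table corners z=.1 top: 
for c in((303,122),(513,150),(276,298),(492,326)):print(atz(t,(140+c[0]/3.3,100+c[1]/3.3),.1))
for n,c,z in(("glue",(225,215),0),("glueCap",(206,176),.15),("tray",(178,358),.028),("mould",(610,404),.024)):print(n,atz(t,(140+c[0]/3.3,100+c[1]/3.3),z))
E
```

```text
ball [ 0.5554 -0.007   0.28  ] [ 0.5523 -0.0085  0.28  ]
knobtop [0.5708 0.1417 0.1335] [0.5643 0.1407 0.1335]
line [0.4697 0.1576 0.085 ] [0.4659 0.1556 0.085 ]
pivot [0.7394 0.0556 0.235 ] [0.7416 0.0538 0.235 ]
0.09952085688787699 -8.624931784559552
[0.8189 0.2151 0.1   ]
[ 0.7854 -0.0037  0.1   ]
[0.632  0.2423 0.1   ]
[0.6    0.0234 0.1   ]
glue [0.7453 0.309  0.    ]
glueCap [0.7474 0.3082 0.15  ]
tray [0.5819 0.3535 0.028 ]
mould [ 0.5267 -0.1053  0.024 ]
```

```bash
python3 -m jog '[0,0,0,-0.04,0,0,-2.5, 0,0,0,-0.04,0,0,-2.5, 0,0,0,-0.04,0,0,-2.5, 0,-0.0335,-0.039,0,0,0,0, 0,-0.0335,-0.039,0,0,0,0, 0,-0.0335,-0.039,0,0,0,0, 0,-0.0335,-0.039,0,0,0,0, 0,-0.0335,-0.039,0,0,0,0, 0,-0.0335,-0.039,0,0,0,0, 0,-0.0335,-0.039,0,0,0,0]' 40
python3 -m jog '[0,-0.0335,-0.039,0,0,0,0, 0,-0.0335,-0.039,0,0,0,0, 0,-0.0335,-0.039,0,0,0,0, 0,-0.0335,-0.039,0,0,0,0, 0,-0.0335,-0.039,0,0,0,0, 0,-0.0335,-0.039,0,0,0,0, 0,-0.0335,-0.039,0,0,0,0, 0,0,0,0,0,0,0]'
```

```text
t: 2.55
tool_pos: [0.3643, 0.2948, 0.3515]
tool_rot: [0.232, 3.132, 0.001]
contact_force: [0.2, -0.8, -0.2]
opening: 0.0001
t: 3.55
tool_pos: [0.5562, -0.0109, 0.3504]
tool_rot: [-0.239, -3.131, 0.0]
contact_force: [-1.0, 1.2, -0.4]
opening: -0.0002
```

```bash
python3 -m jog '[0,0.005,0.003,0.02,0,0,0, 0,0,0,0.02,0,0,0, 0,0,0,0,0,0,0]'
python3 - <<'E'
from h import *
from station import ctrl
im=[]
for n,c in(("scene",(196,166)),("top",(305,205))):
    p=ctrl.get_image(n); x,y=c; im.append(cv2.resize(p["image"][y-45:y+45,x-45:x+45],(395,395),interpolation=cv2.INTER_CUBIC))
cv2.imwrite("pics/b1.png",np.hstack(im))
E
```

```text
t: 3.92
tool_pos: [0.5496, -0.0038, 0.3087]
tool_rot: [-0.23, -3.129, -0.001]
contact_force: [0.8, 0.3, 0.2]
opening: -0.0
```

View pics/b1.png

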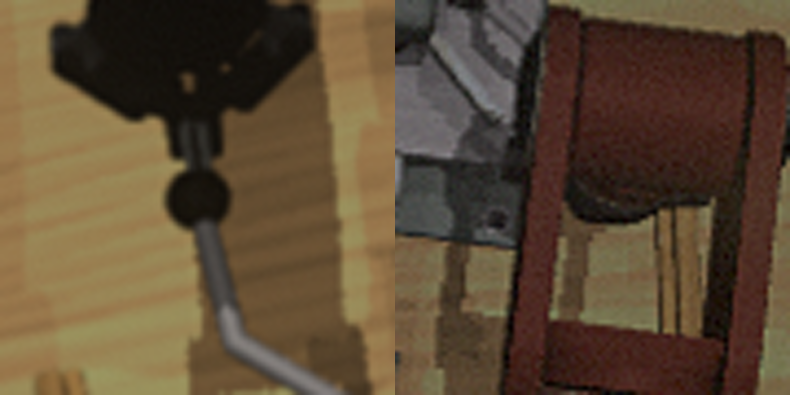

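The fingertips (197,155 in the left crop) are right above the ball (198,197). I'm pressing down now.

```bash
python3 -m jog '[0,0,0,0.013,0,0,0, 0,0,0,0.013,0,0,0, 0,0,0,0.013,0,0,0, 0,0,0,0.013,0,0,0, 0,0,0,0.013,0,0,0, 0,0,0,0.013,0,0,0, 0,0,0,0,0,0,0]'
python3 -m jog '[0,0,0,0.003,0,0,0, 0,0,0,0,0,0,0]'; python3 -m jog '[0,0,0,0.002,0,0,0, 0,0,0,0,0,0,0]'
```

```text
t: 4.9
tool_pos: [0.55, -0.0044, 0.2327]
tool_rot: [-0.232, -3.13, -0.0]
contact_force: [-4.2, 0.5, 7.2]
opening: -0.0001
t: 5.15
tool_pos: [0.5503, -0.0045, 0.2308]
tool_rot: [-0.232, -3.131, -0.0]
contact_force: [-5.1, 1.4, 6.6]
opening: 0.0002
t: 5.4
tool_pos: [0.5503, -0.0045, 0.2289]
tool_rot: [-0.232, -3.132, -0.0]
contact_force: [-5.7, 2.0, 6.4]
opening: 0.0003
```

```bash
for i in 1 ; do python3 -m jog '[0,0,0,0.002,0,0,0, 0,0,0,0,0,0,0]'; python3 -m jog '[0,0,0,0.002,0,0,0, 0,0,0,0,0,0,0]';python3 -m jog '[0,0,0,0.002,0,0,0, 0,0,0,0,0,0,0]'; done
```

```text
t: 5.65
tool_pos: [0.5504, -0.0045, 0.227]
tool_rot: [-0.232, -3.132, -0.0]
contact_force: [-5.7, 1.3, 7.0]
opening: -0.0002
t: 5.9
tool_pos: [0.5505, -0.0045, 0.225]
tool_rot: [-0.232, -3.132, -0.0]
contact_force: [-5.4, 1.1, 7.3]
opening: -0.0001
t: 6.15
tool_pos: [0.5505, -0.0045, 0.2245]
tool_rot: [-0.232, -3.132, 0.0]
contact_force: [-7.7, 1.1, 12.0]
opening: -0.0001
```

```bash
python3 -m jog '[0,0,0,0.002,0,0,0, 0,0,0,0,0,0,0]'
python3 - <<'E'
from h import *
from station import ctrl
p=ctrl.get_image("scene"); cv2.imwrite("pics/b2.png",cv2.resize(p["image"][130:260,130:290],None,fx=4,fy=4,interpolation=cv2.INTER_CUBIC))
E
```

```text
t: 6.4
tool_pos: [0.5506, -0.0045, 0.2242]
tool_rot: [-0.232, -3.133, 0.0]
contact_force: [-10.9, 0.8, 17.4]
opening: 0.0
```

View pics/b2.png

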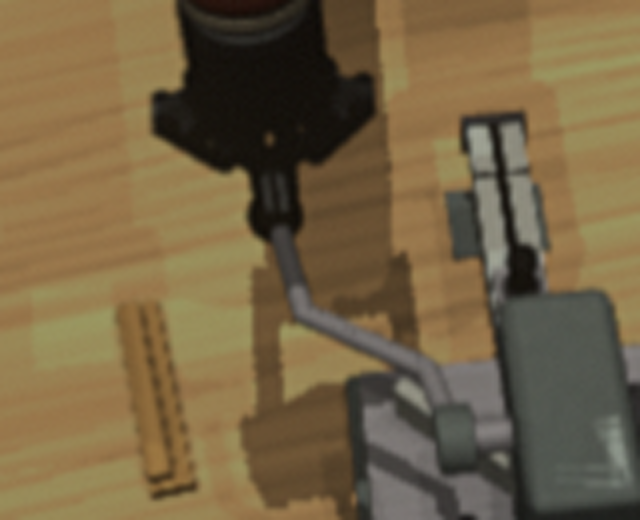

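The lever is on its stop: the force rose from 7 to 17 N with no more travel, and the ball is seated under the tips at (275,215). I'm releasing it and moving over the knob.

```bash
python3 -m jog '[0,0,0,-0.015,0,0,0, 0,0,0,-0.015,0,0,0, 0,0,0,-0.015,0,0,0, 0,0,0,-0.015,0,0,0, 0,0,0,-0.015,0,0,0, 0,0,0,-0.015,0,0,0, 0,0,0,-0.02,0,0,0, 0,0,0,0,0,0,0]'
python3 -m jog '[0,0.001,0.029,0,0,0,0, 0,0.001,0.029,0,0,0,0, 1,0.001,0.029,0,0,0,0, 1,0.001,0.029,0,0,0,0, 1,0.001,0.03,0,0,0,0, 1,0,0,0.04,0,0,0, 1,0,0,0.04,0,0,0, 1,0,0,0.04,0,0,0, 1,0,0,0,0,0,0]'
python3 - <<'E'
from h import *
from station import ctrl
im=[]
for n,(x,y) in(("scene",(235,190)),("top",(265,205))):
    p=ctrl.get_image(n); im.append(cv2.resize(p["image"][y-55:y+55,x-55:x+55],(395,395),interpolation=cv2.INTER_CUBIC))
    print(n,[ (round(b["p"],2),[round(float(v),1) for v in b["box"]]) for b in ctrl.boxes_of("lever_ball",p)[:1]])
cv2.imwrite("pics/b3.png",np.hstack(im))
E
```

```text
t: 7.45
tool_pos: [0.5515, -0.0047, 0.3325]
tool_rot: [0.232, 3.13, -0.0]
contact_force: [-0.1, 0.8, -0.3]
opening: 0.0
t: 8.57
tool_pos: [0.5645, 0.1402, 0.2051]
tool_rot: [-0.231, -3.123, 0.003]
contact_force: [0.0, -0.1, -1.1]
opening: 0.0852
scene [(0.7, [218.6, 204.4, 62.9, 90.0])]
top []
```

View pics/b3.png

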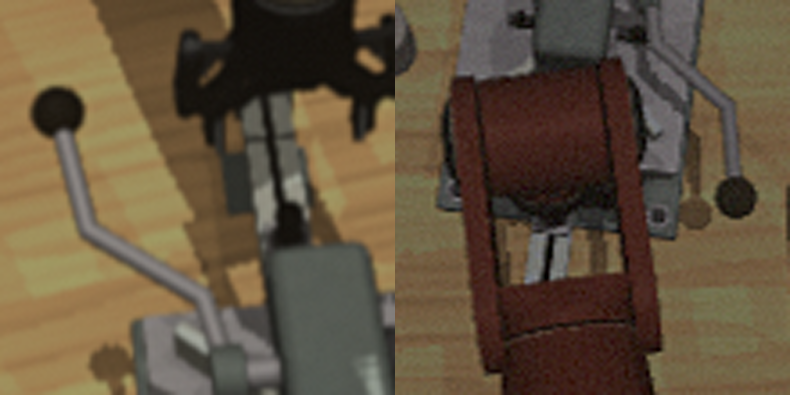

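The lever is fully back: the ball is at (195.6,165.6) against (195.9,166.2) at the start. The knob at (288,220) in the crop lies midway between the open fingers at 220 and 360. I'm going down to grip it.

```bash
python3 -m jog '[1,-0.002,0,0.025,0,0,0, 1,0,0,0.025,0,0,0, 1,0,0,0.025,0,0,0, 1,0,0,0.02,0,0,0, 1,0,0,0.0075,0,0,0, 1,0,0,0,0,0,0]'
python3 -m jog '[0,0,0,0,0,0,0, 0,0,0,0,0,0,0, 0,0,0,0,0,0,0, 0,0,0,0,0,0,0, 0,0,0,0,0,0,0, 0,0,0,0,0,0,0]' 70
python3 - <<'E'
from h import *
from station import ctrl
p=ctrl.get_image("scene"); im=cv2.resize(p["image"][140:230,190:310],None,fx=5,fy=5,interpolation=cv2.INTER_CUBIC)
cv2.imwrite("pics/k1.png",im)
E
```

```text
t: 9.52
tool_pos: [0.5697, 0.1403, 0.1081]
tool_rot: [0.232, 3.133, 0.0]
contact_force: [-0.3, 0.1, 0.7]
opening: 0.0854
t: 10.28
tool_pos: [0.5699, 0.1416, 0.1086]
tool_rot: [0.232, 3.132, 0.004]
contact_force: [-0.3, 5.5, 2.6]
opening: 0.0188
```

View pics/k1.png

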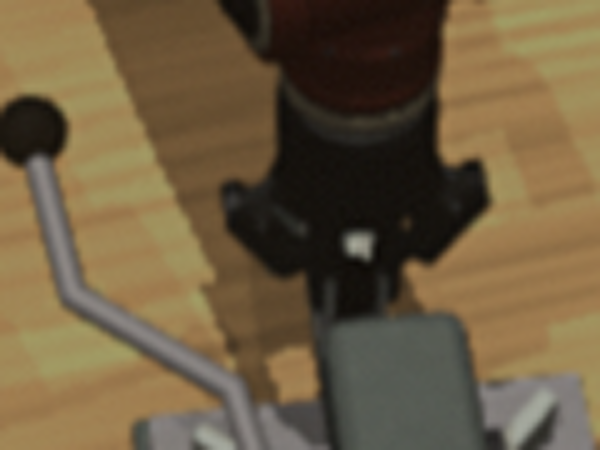

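The opening reads 18.8 mm and the grip is about 6 mm higher than planned. I'll reopen a little, go lower, centre and grip again.

```bash
python3 -m jog '[0.6,0,0,0,0,0,0, 0.6,0,0,0,0,0,0, 0.6,0,0.002,0.006,0,0,0, 0.6,0,0,0,0,0,0]'
python3 -m jog '[0,0,0,0,0,0,0, 0,0,0,0,0,0,0, 0,0,0,0,0,0,0, 0,0,0,0,0,0,0, 0,0,0,0,0,0,0, 0,0,0,0,0,0,0]' 80
```

```text
t: 10.82
tool_pos: [0.5691, 0.1421, 0.1007]
tool_rot: [-0.232, -3.131, 0.001]
contact_force: [0.1, 0.6, 0.3]
opening: 0.0513
t: 11.58
tool_pos: [0.5698, 0.1418, 0.102]
tool_rot: [-0.232, -3.133, 0.001]
contact_force: [-2.4, -5.1, 3.2]
opening: 0.0187
```

Same width lower down, so the fingers hold the stem. I'm drawing the pusher out, watching the spring force.

```bash
python3 -m jog '[0,0.005,-0.001,0,0,0,0, 0,0.01,0,0,0,0,0, 0,0.01,0,0,0,0,0, 0,0,0,0,0,0,0]'; python3 -m jog '[0,0.01,0,0,0,0,0, 0,0.01,0,0,0,0,0, 0,0.01,0,0,0,0,0, 0,0.01,0,0,0,0,0, 0,0.01,0,0,0,0,0, 0,0,0,0,0,0,0, 0,0,0,0,0,0,0]'
python3 - <<'E'
from h import *
from station import ctrl
o=ctrl.get_obs();print(o["tool_pos"],o["contact_force"],o["opening"])
im=[]
for n,(x,y) in(("scene",(255,180)),("top",(254,225))):
    p=ctrl.get_image(n); cv2.imwrite(f"pics/{n}_p1.png",p["image"]); im.append(cv2.resize(p["image"][y-35:y+35,x-35:x+35],(395,395),interpolation=cv2.INTER_CUBIC))
cv2.imwrite("pics/p1.png",np.hstack(im))
E
```

```text
t: 12.08
tool_pos: [0.5458, 0.1452, 0.1022]
tool_rot: [0.232, 3.129, 0.002]
contact_force: [5.1, -2.9, -1.8]
opening: 0.0187
t: 12.95
tool_pos: [0.4972, 0.1523, 0.1022]
tool_rot: [0.232, 3.128, 0.001]
contact_force: [7.9, -2.8, -2.5]
opening: 0.0185
[0.4972296  0.15230566 0.10217604] [ 7.94007131 -2.78326095 -2.54942679] 0.018475065818792907
```

View pics/p1.png

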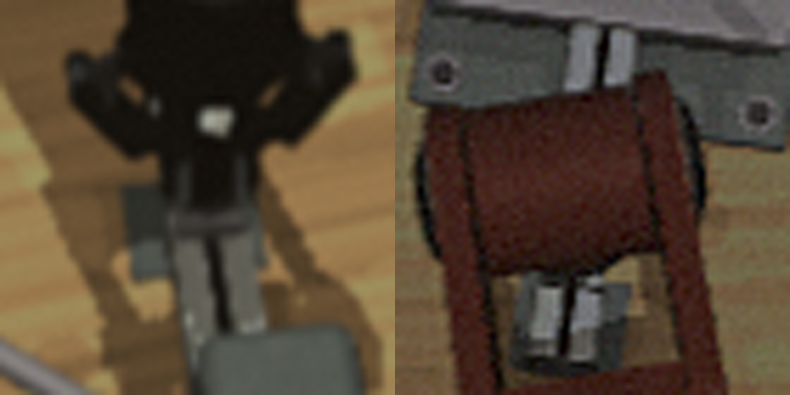

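The pusher follows the fingers: its front face is visible at about (210,222) in the left crop. TCP travel is 73.3 mm, so about 12 mm should remain. I'll measure the line and the pusher's front edge more precisely from intensity profiles along the rail.

```bash
python3 - <<'E'
from h import *
from station import ctrl
a=np.array([np.cos(np.radians(-8.5)),np.sin(np.radians(-8.5)),0]);b=np.array([-a[1],a[0],0])
L0=np.array([.468,.1565,0]); s=np.arange(-.02,.12,.001)
def prof(p,im,z,ls):
    g=cv2.cvtColor(im,cv2.COLOR_BGR2GRAY).astype(np.float32); out=0
    for l in ls:
        uv=proj(p,L0+s[:,None]*a+l*b+[0,0,z]).astype(np.float32)
        out=out+cv2.remap(g,uv[:,0][None],uv[:,1][None],cv2.INTER_LINEAR)[0]
    return out/len(ls)
lat=[-.013,-.011,-.009,.009,.011,.013]
for n in("scene","top"):
    p=ctrl.get_image(n); q=prof(p,cv2.imread(f"pics/{n}0.png"),.085,lat)
    print(n,"line",[f"{1e3*x:.0f}:{v:.0f}" for x,v in zip(s[8:34],q[8:34])])
    if n=="scene":
        for z in(.085,.098):
            q=prof(p,p["image"],z,lat+[-.004,0,.004]*(z>.09)); print("now z",z,[f"{1e3*x:.0f}:{v:.0f}" for x,v in zip(s[45:95:1],q[45:95:1])])
E
```

```text
scene line ['-12:148', '-11:148', '-10:147', '-9:144', '-8:139', '-7:134', '-6:126', '-5:115', '-4:103', '-3:94', '-2:92', '-1:94', '0:98', '1:107', '2:119', '3:132', '4:141', '5:145', '6:147', '7:149', '8:149', '9:149', '10:149', '11:148', '12:148', '13:148']
now z 0.085 ['25:37', '26:39', '27:42', '28:45', '29:49', '30:53', '31:56', '32:59', '33:61', '34:63', '35:62', '36:61', '37:60', '38:57', '39:55', '40:52', '41:51', '42:54', '43:58', '44:62', '45:69', '46:76', '47:83', '48:88', '49:90', '50:92', '51:94', '52:94', '53:94', '54:94', '55:94', '56:94', '57:94', '58:94', '59:94', '60:94', '61:94', '62:94', '63:94', '64:94', '65:94', '66:94', '67:94', '68:94', '69:94', '70:94', '71:94', '72:94', '73:94', '74:94']
now z 0.098 ['25:28', '26:28', '27:28', '28:28', '29:28', '30:29', '31:29', '32:30', '33:31', '34:32', '35:34', '36:36', '37:39', '38:43', '39:47', '40:52', '41:55', '42:58', '43:60', '44:61', '45:60', '46:59', '47:57', '48:54', '49:51', '50:50', '51:51', '52:53', '53:56', '54:61', '55:65', '56:71', '57:74', '58:76', '59:78', '60:79', '61:79', '62:79', '63:79', '64:79', '65:79', '66:79', '67:80', '68:80', '69:81', '70:81', '71:81', '72:81', '73:81', '74:81']
top line ['-12:112', '-11:114', '-10:116', '-9:116', '-8:117', '-7:115', '-6:95', '-5:74', '-4:52', '-3:50', '-2:59', '-1:68', '0:82', '1:94', '2:107', '3:117', '4:117', '5:115', '6:114', '7:113', '8:112', '9:111', '10:111', '11:112', '12:113', '13:114']
```

Line at −1.5 and the front face's foot at about 45.5 give roughly 11 mm remaining. The travel says 11.7 mm. The face's top edge is ambiguous because it lies in shadow. I'm moving 11.5 mm.

```bash
python3 -m jog '[0,0.005,0,0,0,0,0, 0,0.0065,0,0,0,0,0, 0,0,0,0,0,0,0, 0,0,0,0,0,0,0, 0,0,0,0,0,0,0]'
python3 - <<'E'
from h import *
from station import ctrl
a=np.array([np.cos(np.radians(-8.5)),np.sin(np.radians(-8.5)),0]);b=np.array([-a[1],a[0],0])
L0=np.array([.468,.1565,0]); s=np.arange(-.02,.12,.001)
p=ctrl.get_image("scene"); o=ctrl.get_obs()
print("travel",np.dot(np.array([.5698,.1418,0])-np.array(o["tool_pos"])*[1,1,0],a), o["contact_force"],o["opening"],np.abs(o["dq"]).max())
g=cv2.cvtColor(p["image"],cv2.COLOR_BGR2GRAY).astype(np.float32)
# rectified maps of rail plane, 0.25 mm/px, start image vs now
S,Lt=np.meshgrid(np.arange(-.03,.095,.0002),np.arange(-.03,.03,.0002))
W=L0+S[...,None]*a+Lt[...,None]*b+[0,0,.085]
uv=proj(p,W).reshape(S.shape+(2,)).astype(np.float32)
i0=cv2.imread("pics/scene0.png");ims=[cv2.remap(i,uv[...,0],uv[...,1],cv2.INTER_CUBIC)for i in(i0,p["image"])]
out=np.vstack(ims)
for k in range(-30,95,10):
    x=int((k+30)*5); out[::6,x]=(0,255,0) if k else (0,0,255)
cv2.imwrite("pics/r1.png",out); print(out.shape)
q=cv2.cvtColor(ims[1],cv2.COLOR_BGR2GRAY)
r=[i for i in range(q.shape[0]) if 8<=abs((i-150)*.2)<=14]
print([f"{k}:{q[r][:,int((k+30)*5)].mean():.0f}" for k in range(18,50)])
for n in("glue","brush","wedge_tray","moulding"):print(n,[[round(float(v),1) for v in x["box"]] for x in ctrl.boxes_of(n,p)[:1]])
E
```

```text
t: 13.78
tool_pos: [0.4861, 0.1539, 0.1022]
tool_rot: [0.232, 3.127, 0.001]
contact_force: [6.8, -1.9, -3.5]
opening: 0.0182
travel 0.08455373337622621 [ 7.3622477  -3.56905591 -3.76178451] 0.018523217147131645 0.0026750910166116752
(600, 625, 3)
['18:50', '19:53', '20:57', '21:60', '22:62', '23:62', '24:61', '25:59', '26:55', '27:51', '28:48', '29:47', '30:48', '31:51', '32:56', '33:62', '34:69', '35:77', '36:83', '37:88', '38:93', '39:95', '40:95', '41:95', '42:95', '43:95', '44:95', '45:94', '46:94', '47:94', '48:94', '49:94']
glue [[341.4, 254.8, 26.7, 42.0]]
brush [[379.8, 212.6, 40.2, 64.2]]
wedge_tray [[335.4, 207.8, 37.2, 39.6]]
moulding [[168.4, 229.6, 18.4, 48.9]]
```

View pics/r1.png

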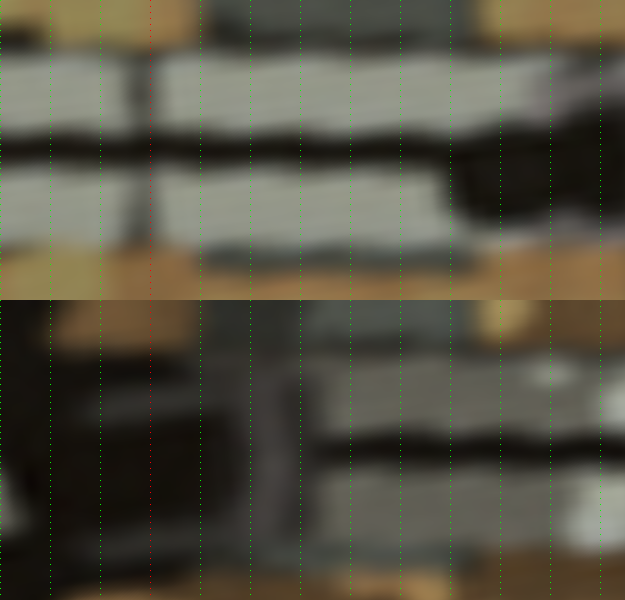

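The two pictures agree. The lit top strip at 18–26 and the dark front face at 26–34 put the front edge about 35.5 mm ahead of the line (36 nominal), and travel is 84.6 mm against 85. The pull is about 8 N and the arm is still, so I'm handing in.

```bash
python3 - <<'E'
from station import ctrl
print(ctrl.finish_job())
E
```

```text
the job is handed in; nothing more can be done
None
```

The joiner is ready for loading: I cycled the lever, drew the pusher out to the load line, and handed in at about 14 s with the gripper still holding it. The hand-in reports no verdict, so these are my own last checks.

- **Lever:** I pressed the ball down with shut fingers until it hit the stop, where the force rose from 7 to 17 N with no more travel. After I let go, the ball was back within 1 px of its starting place in the picture. I did not measure it again after drawing the pusher, but nothing touched it.
- **Pusher:** The fingers hold the knob stem with an 80 N grip, and the spring pulls back with about 8 N. The tool travelled 84.6 mm of the 85 mm, and the scene picture puts the back edge about 0.5 mm from the line. The back edge itself is hidden by the gripper, so that figure comes from the front edge.
- **Disagreements:**
  - The first grip sat about 6 mm too high, so I reopened and gripped again lower.
  - Part-way through the pull, I could have read the front edge as 5–7 mm from the goal. I had taken the lit top strip for the front face, and the final picture and the travel settled it.
- **Bystanders:** In the scene camera, the brush, tray and moulding were found within about 2 px of where they started. So was the glue bottle, apart from its box coming out about 4 px wider.

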